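# Sort the desk things into their trays

### The job

Sort the loose desk things into the three low wooden trays: lay the marker lengthways in the large single tray, stand the stamp upright in the small single tray, and stand the two blue card boxes upright in the twin-bay tray, one in each bay. Everything should sit flat on its tray's floor; leave the lidded cup standing among the things where it is.

Things in the scene. Friction and masses are not known exactly. Their poses are not given: they have to be found in the camera images.
- marker_mid (a point): board marker with white barrel and black cap, lying on the desk, about 18 (x) x 138 (y) x 18 mm high, 20 g; the point is the middle of its length, 9 mm above its underside; y axis along its length, z up. Starts roughly fore and aft
- stamp_mid (a point): self-inking stamp, red body with a knob-like grip on a black frame, standing upright, 41 (x) x 60 (y) x 92 mm high, 110 g; it does not give when pressed; the point is its centre, 46 mm above its underside; z up. Can be gripped across its 41 mm x direction at or a little above the centre
- card_box_a_mid (a point): small blue card box standing on its long narrow side, 22 (x) x 90 (y) x 60 mm high, 50 g; the point is its centre, 30 mm above its underside; its y axis runs along the 90 mm length, z up; starts with its length roughly fore and aft. The two boxes are alike and either may go in either bay of the card tray
- card_box_b_mid (a point): small blue card box standing on its long narrow side, 22 (x) x 90 (y) x 60 mm high, 50 g; the point is its centre, 30 mm above its underside; its y axis runs along the 90 mm length, z up; starts with its length roughly fore and aft. The two boxes are alike and either may go in either bay of the card tray
- cup_mid (a point): clear round cup with a white lid, 58 mm across, 65 mm high, light, standing among the things to be sorted and not to be moved or knocked over; the point is its centre, 32 mm above its underside; z up
- pen_tray_floor (a point): tray for the marker, the large single wooden tray: centre of its floor, 6 mm above the desk. Inside 90 mm (x) by 172 mm (y), rim 11 mm above the floor and 6 mm thick; the marker lies along y. z up. Fixed to the desk
- stamp_tray_floor (a point): tray for the stamp, the small single wooden tray: centre of its floor, 6 mm above the desk. Inside 64 mm (x) by 84 mm (y), rim 11 mm above the floor and 6 mm thick; the stamp stands with its 60 mm side along y. z up. Fixed to the desk
- card_bay_left (a point): left bay of the card tray, a low wooden tray with two equal slots side by side (whole tray about 128 x 144 mm): centre of the bay's floor, 6 mm above the desk. The bay is 116 mm long along the x axis and 46 mm wide along y inside; its rim and the solid bar between the bays stand 11 mm above its floor. z up. The bay centres lie 86 mm apart along y. Fixed to the desk
- card_bay_right (a point): right bay of the card tray, a low wooden tray with two equal slots side by side (whole tray about 128 x 144 mm): centre of the bay's floor, 6 mm above the desk. The bay is 116 mm long along the x axis and 46 mm wide along y inside; its rim and the solid bar between the bays stand 11 mm above its floor. z up. The bay centres lie 86 mm apart along y. Fixed to the desk
Mind the look-alikes: they are no part of the job. Leave any red look-alike of the part that bears card_box_a_mid alone.

How it is judged:
By the outcome, as a careful person would: the job done as asked, in the order asked, and still so for the second after the job is handed in, with the robot touching nothing.
It also fails if it takes over 120 s, if anything falls off the work surface, if the arm or the gripper's body presses on something with over 40 N, if the wrist force passes 120 N, or if a joint passes its speed limit or range.

### The arm

A 6-joint arm with a two-finger parallel gripper is mounted at the origin on a cart in front of the work surface, level with it; the furniture and walls round the work are solid. World frame = base frame: x ahead of the robot, y to its left, z up, the work surface at z = 0. Lengths are in mm, angles in rad, forces in N, time in s.
With the tool pointing down it reaches from about 400 to 925 mm from the base axis. Payload 12.5 kg.
Tool frame: the origin (TCP) lies on the centre line of the jaws, within the pads' length; the fingertips stand 17 mm ahead of it and the grasp point (between the pads) lies 2 mm behind it; z points along the fingers, y is the line along which they close (so a half turn about z gives the same grasp; the last joint's range is limited). The gripper opens to 95 mm and grips with 3 to 60 N. Pads are 20 mm wide; open, the fingers measure 119 mm over their backs; the gripper's body (75 mm by 180 mm) begins 59 mm behind the grasp point.
Start: joints at [1.023, 0.491, 1.559, -0, 1.092, -0.106], TCP at [267.215, 565.014, 231.661] pointing down, gripper open.
Joint ranges: [-3.1, 3.1], [-0.84, 2.19], [0.05, 2.79], [-1.13, 4.28], [0.06, 2.93], [-2.69, 2.69]. Speed limits (rad/s): [2.22, 2.22, 2.79, 3.14, 3.14, 3.14].

### API

Orientations are given as [roll, pitch, yaw] about the fixed x, y, z axes, in that order (R = Rz(yaw) Ry(pitch) Rx(roll)).
In Python, from cell import env gives the robot as it stands.
- The arm moves only by the tool drive_tool, never from a script. Its argument "deltas" is text: rows parted by semicolons, each of 4 numbers parted by spaces: the shift along the world's x, y, z normalised to -1 to 1, where 1 is 100 mm, then the turn about the world's z normalised to -1 to 1, where 1 is 180 degrees. A call has 1 to 10 rows; each row shifts and turns the commanded pose from where the row before left it; what a row does not reach is not made up. A row lasts 1/12 s, in which the tool goes at most 41.7 mm and 7.16 degrees, less where a joint would pass 70% of its speed; a pose out of reach is approached as far as the arm can. A call with a number of a shift or a turn outside -1 to 1 is refused whole. A call with a gripper value outside its range is refused whole. "gripper" is the closure, from 0 (fully open) to 1 (shut), set as the call begins (left out, the last holds). The fingers move at their own pace and stop on an object; the grip force is fixed at half the most. Time passes only in rows, so rows that do not move let the fingers close. It gives the time, the measured TCP pose, the force, the opening and the grip force at its end, in the units of the state.
- env.state(): the state, without advancing time (a new reading comes with each control period).
- env.read_camera(name): name is "side" or "top"; returns (picture, depth): 480x640x3 uint8, red, green, blue; 480x640 float32, mm along the optical axis (not along the pixel's ray), 0 where there is no reading.
- env.camera_params(name): a dict with "mtx" (3x3 intrinsics, pixels), "k1" (the pictures are not rectified: a ray, as slopes to the right and down, at radius r is drawn at 1 + k1 r^2 times it, then the intrinsics apply), "camera_from_world" (4x4, takes a point from world to camera coordinates). Camera axes: x right, y down, z forward; pixel columns grow to the right and rows downward; lengths in mm; the calibration is good to about 2 mm. A picture is of the moment at which its call begins. camera_params takes no time and is no camera call.
- env.job_done(): hands the job in; it is judged then, once.
The state is a dict: "t": time; "joints": joint angles; "qvel": joint speeds; "tau": joint torques, N m; "eef_pos": TCP position; "tcp_rot": TCP orientation; "ft_force": force on the tool from outside, world axes, zero at the start; "moment": the same for the moment, N m; "opening": opening from 0.0 (shut) to 1.0 (fully open); "grip_force": force on a finger pad.
Only numpy, scipy, OpenCV 4.12 (cv2) and the standard library are available. Lean on these libraries where they do the work, as an engineer would, in place of code of your own. Each camera call takes 0.05 s, during which the arm holds its last target. There are 200 camera calls.

## Working session

There is one attempt and no reset: what is moved stays moved. The work goes in short steps, Python scripts to look and compute and a tool call to move; the robot and the scene stay as the last step left them, time stands still between calls to the robot, and variables do not carry over. Pictures are saved under pics/ and viewed, at most 14 in all, crops included, and the job is handed in when it is done.

Besides the shell and the picture viewer there is one more tool, called after "Call:" as name(argument=value, ...) on one line, values as JSON. drive_tool: Moves the arm, as the interface text tells. Its arguments: {"type":"object","properties":{"deltas":{"type":"string"},"gripper":{"type":"number"}},"required":["deltas"]}

```bash
ls; mkdir -p pics
python3 - <<'E'
from cell import env
import cv2, numpy as np
for n in("top","side"):
    p,d=env.read_camera(n); cv2.imwrite(f"pics/{n}0.png",p[...,::-1]); np.save(f"{n}_d.npy",d); np.save(f"{n}_p.npy",p)
    c=env.camera_params(n); print(n,np.round(c["mtx"],1).tolist(),c["k1"],np.round(c["camera_from_world"],3).tolist(),d.min(),d.max())
print(env.state())
E
```

```text
pics
top [[526.0, 0.0, 319.5], [0.0, 526.0, 240.7], [0.0, 0.0, 1.0]] -0.023838135670363973 [[0.005, -1.0, -0.023, 101.671], [-0.996, -0.003, -0.087, 503.925], [0.086, 0.024, -0.996, 1117.417], [0.0, 0.0, 0.0, 1.0]] 0.0 2026.6731
side [[583.5, 0.0, 324.1], [0.0, 583.5, 254.6], [0.0, 0.0, 1.0]] -0.1197937753976822 [[1.0, -0.019, 0.016, -519.016], [0.001, -0.624, -0.781, 102.118], [0.025, 0.781, -0.624, 1411.465], [0.0, 0.0, 0.0, 1.0]] 0.0 3999.9788
{'t': 0.1, 'joints': array([ 1.02339284e+00,  4.91464946e-01,  1.55940432e+00,  4.13819314e-06,
        1.09169903e+00, -1.05592744e-01]), 'qvel': array([ 0.00227644, -0.00108297, -0.00238852,  0.00069413, -0.00100771,
       -0.00254671]), 'tau': array([ 2.68172400e-03, -6.13629198e+01, -2.58608776e+01,  6.93828170e-02,
        4.70286654e-02, -6.70832128e-05]), 'eef_pos': array([267.10213365, 564.82165703, 231.13606261]), 'tcp_rot': array([-3.14062283e+00, -1.06479529e-04,  2.69977995e+00]), 'ft_force': array([ 0.45959399, -0.77723589, -0.05578483]), 'moment': array([ 0.02983306, -0.01279802, -0.00042891]), 'grip_force': 0.0, 'opening': 1.003082174826927}
```

View pics/top0.png

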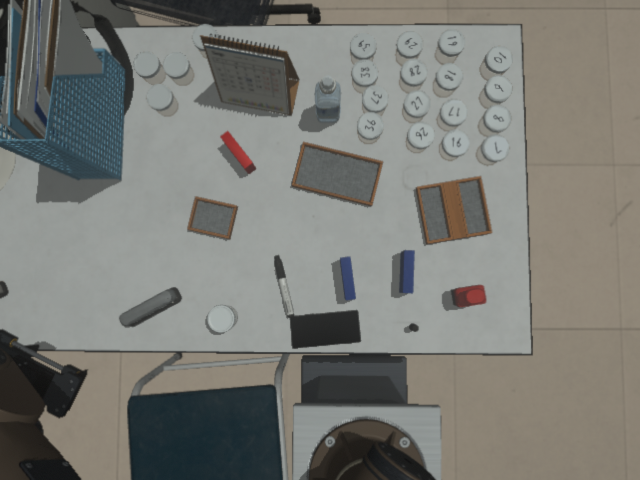

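View pics/side0.png

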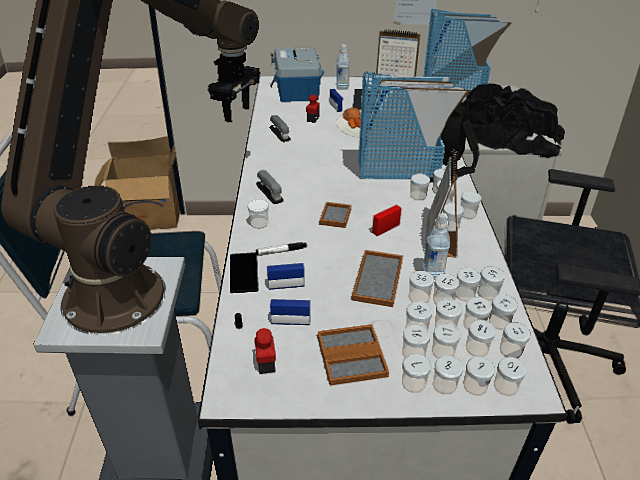

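The top view has the marker at (284,285), card boxes at (346,279) and (407,272), the stamp at (468,296), and the lidded cup at (220,319). The trays are pen (337,174), stamp (212,218) and twin-bay (454,210).

Things that could be mistaken for what I want:
- **Card boxes:** the red box at (238,152) in the top view, and the far blue box at side (336,100).
- **Stamp:** the far red one at side (313,107).
- **Marker:** the stapler at (150,307), and the small black object at (412,328).

I choose the near, blue, full-size items.

```bash
cat > h.py <<'E'
from cell import env
import cv2, numpy as np
def ray(n,uv):
    c=env.camera_params(n); K=c["mtx"]; T=np.array(c["camera_from_world"])
    p=(np.atleast_2d(uv).astype(float)-K[:2,2])/[K[0,0],K[1,1]]
    s=p.copy()
    for _ in range(10): s=p/(1+c["k1"]*(s**2).sum(1,keepdims=True))
    R=T[:3,:3]; o=-R.T@T[:3,3]
    return o,np.c_[s,np.ones(len(s))]@R
def plane(n,uv,z):
    o,d=ray(n,uv); return (o+d*((z-o[2])/d[:,2:]))[:,:2]
def cloud(n,d):
    v,u=np.mgrid[:480,:640]; o,r=ray(n,np.c_[u.ravel(),v.ravel()])
    return (o+r*d.reshape(-1,1)).reshape(480,640,3)
def hsv(p): return cv2.cvtColor(p,cv2.COLOR_RGB2HSV)
def rect(P):
    (c,s,a)=cv2.minAreaRect(P.astype(np.float32)); 
    if s[0]<s[1]: s=s[::-1];a-=90
    a=(a+90)%180-90   # angle of long side from world x
    return np.round(c,1),np.round(s,1),round(a,1)
E
python3 - <<'E'
from h import *
P=np.load("top_p.npy");D=np.load("top_d.npy");C=cloud("top",D);H=hsv(P)
def roi(x0,x1,y0,y1):
    m=np.zeros((480,640),bool);m[y0:y1,x0:x1]=1;return m
print("desk z",np.median(C[240:260,330:400,2]), "camera", ray("top",[[0,0]])[0])
blue=(H[...,0]>100)&(H[...,0]<130)&(H[...,1]>100)
red=((H[...,0]<8)|(H[...,0]>172))&(H[...,1]>120)
wood=(H[...,0]>5)&(H[...,0]<22)&(H[...,1]>90)
def rep(n,m,z):
    v,u=np.nonzero(m); q=C[m]
    print(n,len(u),"plane",rect(plane("top",np.c_[u,v],z)),"zpct",np.percentile(q[:,2],[5,50,95]).round(0))
for n,r in(("A",roi(335,358,252,305)),("B",roi(395,418,245,298))):
    m=blue&r; rep(n,m,60); m2=m&(C[...,2]>50); rep(n+" top",m2,60)
for n,r in(("stampS",roi(445,490,280,310)),):
    m=red&r; rep(n,m,46)
    for lo,hi in((75,100),(25,60)):
        mm=m&(C[...,2]>lo)&(C[...,2]<hi); rep(f"{n}{lo}",mm,(lo+hi)/2) if mm.sum()>5 else None
m=(C[...,2]>20)&roi(440,495,278,315); q=C[m]; print("stamp cloud",rect(q[:,:2]),q[:,2].max())
for n,r in(("pen",roi(285,390,138,210)),("stamptray",roi(183,242,190,245)),("card",roi(412,496,172,248))):
    rep(n,wood&r,17)
m=(C[...,2]>6)&roi(270,298,250,320); rep("marker d",m,9)
g=H[...,2]<75; rep("marker cap",g&roi(272,292,252,284),9)
rep("cup",(C[...,2]>45)&roi(195,245,295,340),65)
rep("notebook",(H[...,2]<60)&roi(285,365,305,350),5)
o,s=cv2.imread("pics/top0.png"),0
cv2.imwrite("pics/c1.png",cv2.resize(o[235:350,190:500],None,fx=2.5,fy=2.5,interpolation=cv2.INTER_CUBIC))
E
```

```text
desk z -0.7506620377653235 camera [ 405.00134173   76.62788179 1158.87914406]
A 386 plane (array([421.8,  44.2]), array([85.8, 19.4]), 7.4) zpct [56. 60. 63.]
A top 386 plane (array([421.8,  44.2]), array([85.8, 19.4]), 7.4) zpct [56. 60. 63.]
B 378 plane (array([436.6, -81.6]), array([85.9, 18.8]), -2.4) zpct [56. 60. 63.]
B top 378 plane (array([436.6, -81.6]), array([85.9, 18.8]), -2.4) zpct [56. 60. 63.]
stampS 330 plane (array([ 387.5, -214.1]), array([57. , 35.6]), -81.7) zpct [60. 91. 94.]
stampS75 256 plane (array([ 387.7, -212.4]), array([36.4, 30.1]), -89.8) zpct [88. 91. 95.]
stampS25 18 plane (array([ 387.8, -213.8]), array([55.6, 34.6]), -83.6) zpct [57. 59. 60.]
stamp cloud (array([385.3, -83.8]), array([320.4,  43.6]), -89.2) 1158.879144057481
pen 514 plane (array([653.5,  66.1]), array([181.9,  99.7]), 75.9) zpct [12. 16. 20.]
stamptray 286 plane (array([555.1, 341. ]), array([93.7, 73.3]), 77.5) zpct [13. 16. 19.]
card 1491 plane (array([ 572.9, -188.8]), array([141.9, 125.5]), -80.3) zpct [12. 16. 20.]
marker d 518 plane (array([407.9, 183.6]), array([150.2,  58.1]), 2.2) zpct [ 8. 15. 20.]
marker cap 150 plane (array([447.1, 193.7]), array([48.4, 16.5]), 14.7) zpct [11. 16. 21.]
cup 638 plane (array([333.6, 309.3]), array([97.1, 68.6]), 69.8) zpct [59. 63. 67.]
notebook 2099 plane (array([314.2,  93.7]), array([150.5,  69.8]), -84.4) zpct [ 4.  8. 11.]
```

View pics/c1.png

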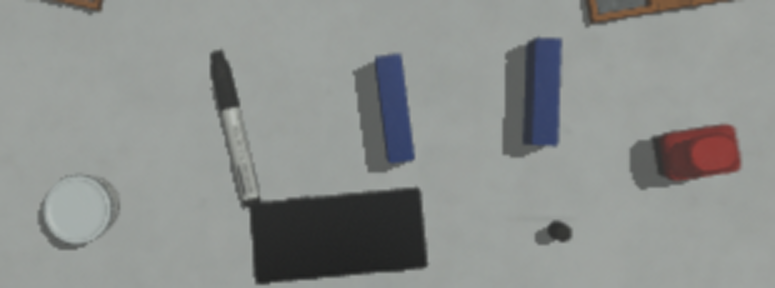

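The close crop confirms the choices. The marker, black cap end up-left, runs from (217,52) to (250,200), with its tail just touching the notebook's corner. The two blue boxes, the red stamp at (700,152) and the cup at (78,210) also match the description.

Run:
```python
from h import *
P=np.load("top_p.npy");D=np.load("top_d.npy");C=cloud("top",D);H=hsv(P)
e=plane("top",[[276.8,255.8],[290,315]],9);print("marker ends",e.round(1),e.mean(0),np.linalg.norm(e[0]-e[1]),np.degrees(np.arctan2(*(e[0]-e[1])[::-1])))
ok=(D>500)
for n,(x0,x1,y0,y1),lo,hi in(("marker",(272,294,250,314),5,40),("stampbody",(440,495,278,315),20,72),("stampall",(440,495,278,315),20,105),("knob",(440,495,278,315),75,105),("cup",(200,240,300,340),50,80),("A",(335,358,252,305),45,70),("B",(390,420,245,298),45,70)):
    m=np.zeros(D.shape,bool);m[y0:y1,x0:x1]=1
    m&=ok&(C[...,2]>lo)&(C[...,2]<hi);q=C[m];print(n,len(q),rect(q[:,:2]),q.mean(0).round(1))
# side view cross-check
P=np.load("side_p.npy");D=np.load("side_d.npy");C=cloud("side",D);H=hsv(P);ok=D>500
for n,(x0,x1,y0,y1),lo,hi in(("stamp",(250,282,325,378),12,105),("marker",(255,312,238,258),5,40),("A",(262,308,260,292),5,70),("B",(266,316,296,326),5,70),("cup",(244,272,196,230),20,80)):
    m=np.zeros(D.shape,bool);m[y0:y1,x0:x1]=1
    m&=ok&(C[...,2]>lo)&(C[...,2]<hi);q=C[m];print("side",n,len(q),rect(q[:,:2]),q.min(0).round(),q.max(0).round())
```

```text
marker ends [[471.2 197.4]
 [342.5 167.2]] [406.82632914 182.26102357] 132.16830476750732 13.210655392846373
marker 470 (array([410.3, 177.2]), array([130.5,  35.7]), 9.8) [407.9 182.   15.2]
stampbody 320 (array([ 386.9, -212.2]), array([61.8, 40.6]), -80.4) [ 387.4 -199.4   57.2]
stampall 616 (array([ 386.9, -212.2]), array([61.8, 40.6]), -80.4) [ 387.3 -204.9   73.4]
knob 296 (array([ 387.2, -211.9]), array([40.8, 31.6]), -80.4) [ 387.1 -210.9   90.9]
cup 626 (array([337.4, 307.6]), array([56.5, 56. ]), 88.4) [337.7 306.8  63.2]
A 462 (array([422.9,  43.8]), array([89.6, 22. ]), 7.4) [422.8  44.   59.5]
B 490 (array([437.6, -82.6]), array([88.4, 22.8]), -2.3) [437.6 -81.8  58.9]
side stamp 733 (array([ 389.1, -217.4]), array([60.7, 41. ]), -82.0) [ 365. -248.   12.] [ 412. -186.   97.]
side marker 327 (array([406.8, 184.3]), array([142.1,  72.9]), 7.4) [339. 139.   5.] [474. 220.  23.]
side A 845 (array([422.3,  75.7]), array([111. , 109.5]), -89.8) [367.  20.   5.] [477. 131.  65.]
side B 960 (array([442.7, -61.5]), array([94.3, 78.6]), -3.0) [ 394. -103.    5.] [492. -25.  65.]
side cup 422 (array([338.1, 301.8]), array([60.8, 59.9]), -56.8) [312. 270.  20.] [368. 337.  72.]
```

Call:
drive_tool(deltas=".07 -.19 -.03 -.0393;.07 -.19 -.03 -.0393;.07 -.19 -.03 -.0393;.07 -.19 -.03 -.0393;.07 -.19 -.03 -.0393;.07 -.19 -.03 -.0393;.07 -.19 -.03 -.0393;.07 -.19 -.03 -.0393;.07 -.19 -.03 -.0393;.07 -.19 -.03 -.0393", gripper=0.5)

```text
t: 0.93
eef_pos: [337.3, 374.0, 201.3]
tcp_rot: [-3.141, 0.0, 1.459]
ft_force: [0.7, -0.8, 0.6]
opening: 0.503
grip_force: 0.0
```

Call:
drive_tool(deltas=".07 -.19 -.03 -.0393;.07 -.19 -.03 -.0393;.07 -.19 -.03 -.0393;.07 -.19 -.03 -.0393;.07 -.19 -.03 -.0393;.07 -.19 -.03 -.0393;.07 -.19 -.03 -.0393;.07 -.19 -.03 -.0393;.07 -.19 -.03 -.0393;.07 -.19 -.03 -.0393")

```text
t: 1.77
eef_pos: [407.3, 184.0, 171.4]
tcp_rot: [3.141, 0.0, 0.224]
ft_force: [-0.3, 1.0, 0.5]
opening: 0.502
grip_force: 0.0
```

Call:
drive_tool(deltas="0 -.017 -.3 .002;0 0 -.3 0;0 0 -.3 0;0 0 -.3 0;0 0 -.2 0;0 0 -.08 0;0 0 -.03 0;0 0 0 0")

```text
t: 2.43
eef_pos: [407.2, 183.3, 20.6]
tcp_rot: [3.141, 0.001, 0.237]
ft_force: [-0.3, 0.6, 0.7]
opening: 0.501
grip_force: 0.0
```

Call:
drive_tool(deltas="0 0 0 0;0 0 0 0;0 0 0 0;0 0 0 0;0 0 0 0;0 0 0 0", gripper=1)

```text
t: 2.93
eef_pos: [407.4, 183.4, 21.1]
tcp_rot: [3.142, -0.001, 0.237]
ft_force: [-0.3, -0.7, 7.0]
opening: 0.191
grip_force: 30.0
```

Call:
drive_tool(deltas="0 0 .03 0;0 0 .1 0;0 0 .3 0;0 0 .3 0;0 0 .2 0;0 0 0 0")

```text
t: 3.43
eef_pos: [408.4, 183.7, 117.0]
tcp_rot: [-3.141, -0.006, 0.237]
ft_force: [0.4, -0.5, 1.0]
opening: 0.193
grip_force: 30.0
```

Run:
```python
from h import *
p,d=env.read_camera("side"); cv2.imwrite("pics/s1.png",cv2.resize(p[150:350,180:440,::-1],None,fx=2.5,fy=2.5))
s=env.state();print(s["eef_pos"],s["opening"],s["grip_force"])
```

```text
[407.88011236 183.53162229 115.33731748] 0.19033234046797948 29.999985694885254
```

View pics/s1.png

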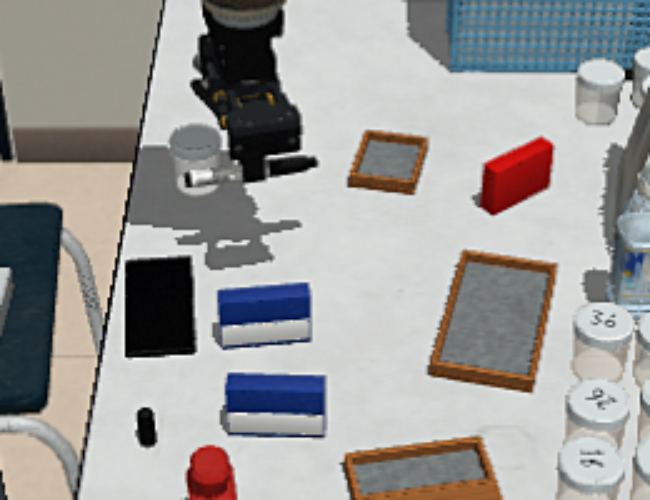

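The side view shows the marker held level in the jaws at crop (250,170), with the cup still standing beside it.

Call:
drive_tool(deltas=".246 -.117 .02 .0346;.246 -.117 .02 .0346;.246 -.117 .02 .0346;.246 -.117 0 .0346;.246 -.117 0 .0346;.246 -.117 0 .0346;.246 -.117 0 .0346;.246 -.117 0 .0346;.246 -.117 0 .0346;.246 -.117 0 .0346")

```text
t: 4.32
eef_pos: [653.8, 65.6, 117.8]
tcp_rot: [-3.139, 0.001, 1.329]
ft_force: [0.8, 1.0, 0.1]
opening: 0.189
grip_force: 30.0
```

Call:
drive_tool(deltas="0 0 0 0;0 0 -.25 0;0 0 -.25 0;0 0 -.2 0;0 0 -.1 0;0 0 -.05 0;0 0 0 0;0 0 0 0")

```text
t: 4.98
eef_pos: [653.4, 66.4, 35.0]
tcp_rot: [3.141, -0.0, 1.324]
ft_force: [0.8, -0.3, 0.2]
opening: 0.19
grip_force: 30.0
```

Call:
drive_tool(deltas="0 0 -.04 0;0 0 -.03 0;0 0 -.01 0;0 0 0 0")

```text
t: 5.32
eef_pos: [653.4, 66.3, 27.2]
tcp_rot: [3.141, -0.0, 1.324]
ft_force: [-1.4, 0.5, 2.3]
opening: 0.191
grip_force: 30.0
```

Call:
drive_tool(deltas="0 0 0 0;0 0 0 0;0 0 0 0;0 0 0 0", gripper=0.65)

```text
t: 5.65
eef_pos: [653.2, 66.3, 26.6]
tcp_rot: [3.141, -0.0, 1.324]
ft_force: [-0.4, 0.6, 0.8]
opening: 0.348
grip_force: 0.0
```

Call:
drive_tool(deltas="0 0 .05 0;0 0 .2 0;0 0 .4 0;0 0 .4 0;0 0 .2 0;0 0 .1 0")

```text
t: 6.15
eef_pos: [654.2, 66.3, 165.7]
tcp_rot: [3.137, -0.001, 1.324]
ft_force: [0.1, 0.1, 0.4]
opening: 0.35
grip_force: 0.0
```

Call:
drive_tool(deltas="-.267 -.279 0 .0128;-.267 -.279 0 .0128;-.267 -.279 0 .0128;-.267 -.279 0 .0128;-.267 -.279 0 .0128;-.267 -.279 0 .0128;-.267 -.279 0 .0128;-.267 -.279 0 .0128;-.267 -.279 0 .0128;-.267 -.279 0 .0128", gripper=0.25)

```text
t: 6.98
eef_pos: [384.4, -213.4, 161.1]
tcp_rot: [-3.141, -0.001, 1.728]
ft_force: [0.7, -1.3, 0.8]
opening: 0.746
grip_force: 0.0
```

Run:
```python
from h import *
p,d=env.read_camera("top"); a=cv2.resize(p[130:220,270:400,::-1],None,fx=4,fy=4)
q,d2=env.read_camera("side"); b=cv2.resize(q[230:320,330:420,::-1],None,fx=4,fy=4)
cv2.imwrite("pics/m2.png",np.hstack([a[:,:440],b]))
C=cloud("top",d);H=hsv(p);m=np.zeros(d.shape,bool);m[140:205,288:385]=1
for n,k in(("white",m&(H[...,1]<40)&(H[...,2]>150)),("black",m&(H[...,2]<55))):
    q=C[k&(C[...,2]>8)];print(n,len(q),q.mean(0).round(1),rect(q[:,:2]),np.percentile(q[:,2],[5,95]))
s=env.state();print(s["eef_pos"],s["tcp_rot"],s["opening"])
```

```text
white 201 [645.7  44.8  56.5] (array([580.4,  35.9]), array([327.8, 149.2]), 11.4) [18.26667493 28.9657813 ]
black 20 [654.  103.7  20.2] (array([655.5, 108.8]), array([39.7,  4.1]), 75.7) [16.47367216 24.87988715]
[ 383.09340182 -215.27275839  161.14413718] [-3.14021929e+00 -9.03951219e-04  1.72279177e+00] 0.7506152077672109
```

View pics/m2.png

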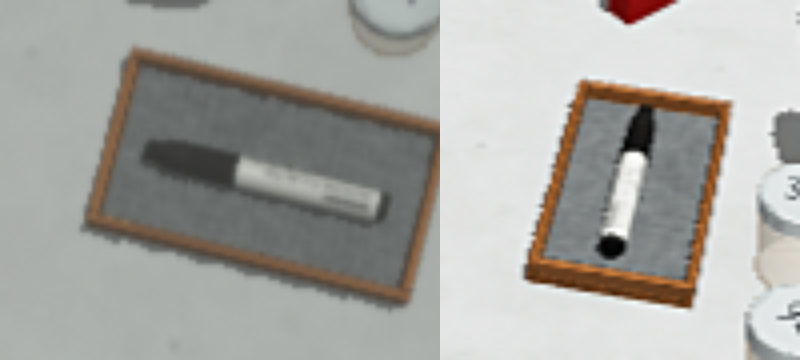

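The marker lies lengthways inside the pen tray, clear of the rim in both views. Next is the stamp.

Call:
drive_tool(deltas=".03 .01 -.2 0;0 0 -.2 0;0 0 0 0;0 0 0 0")

```text
t: 7.42
eef_pos: [389.0, -211.1, 121.0]
tcp_rot: [-3.14, -0.002, 1.726]
ft_force: [-0.3, 0.4, -0.1]
opening: 0.751
grip_force: 0.0
```

Call:
drive_tool(deltas="-.02 -.02 -.2 0;0 0 -.2 0;0 0 -.2 0;0 0 -.1 0;0 0 0 0")

```text
t: 7.83
eef_pos: [387.2, -213.2, 50.8]
tcp_rot: [-3.14, -0.002, 1.726]
ft_force: [0.4, 0.0, 0.3]
opening: 0.749
grip_force: 0.0
```

Call:
drive_tool(deltas="0 0 0 0;0 0 0 0;0 0 0 0;0 0 0 0;0 0 0 0;0 0 0 0", gripper=1)

```text
t: 8.33
eef_pos: [387.4, -213.8, 52.1]
tcp_rot: [3.141, 0.001, 1.726]
ft_force: [1.6, -0.1, 4.5]
opening: 0.419
grip_force: 30.0
```

Call:
drive_tool(deltas="0 0 .05 0;0 0 .2 0;0 0 .3 0;0 0 .3 0;0 0 .2 0;0 0 0 0")

```text
t: 8.83
eef_pos: [388.2, -214.4, 160.3]
tcp_rot: [3.137, 0.004, 1.726]
ft_force: [0.3, 0.5, -0.2]
opening: 0.42
grip_force: 30.0
```

Run:
```python
from h import *
p,d=env.read_camera("side"); cv2.imwrite("pics/s3.png",cv2.resize(p[180:400,180:420,::-1],None,fx=2.5,fy=2.5))
s=env.state();print(s["eef_pos"],s["tcp_rot"],s["opening"],s["grip_force"],s["joints"])
```

```text
[ 387.67014175 -214.02972493  158.39517695] [3.13877527e+00 2.86529389e-03 1.72587490e+00] 0.4184760769853368 29.98255941923162 [-6.53854535e-01  3.41813751e-01  2.07510806e+00  9.19861433e-05
  7.20652900e-01 -8.09006137e-01]
```

View pics/s3.png

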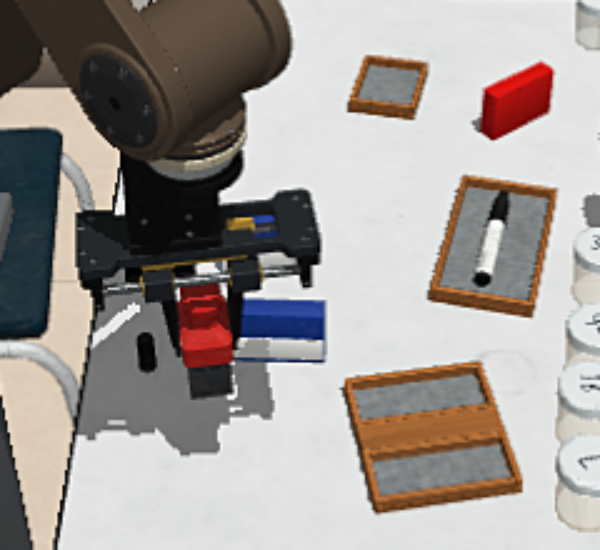

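The side view shows the stamp held upright in the jaws, with its base visible below at crop (210,380).

Call:
drive_tool(deltas=".04 .15 0 -.006;.08 .28 0 -.006;.085 .28 0 -.006;.085 .28 0 -.006;.085 .28 0 -.006;.085 .28 0 -.006;.085 .28 0 -.006;.085 .28 0 -.006;.085 .28 0 -.006;.085 .28 0 -.006")

```text
t: 9.72
eef_pos: [466.8, 54.8, 155.4]
tcp_rot: [-3.139, 0.0, 1.536]
ft_force: [0.9, -0.6, -1.1]
opening: 0.418
grip_force: 30.0
```

Call:
drive_tool(deltas=".085 .28 0 -.006;.085 .28 0 -.006;.085 .28 0 -.006;.085 .28 0 -.006;.085 .28 0 -.006;.085 .28 0 -.006;.085 .28 0 -.006;.085 .28 0 -.006;.085 .28 0 -.006;.085 .28 0 -.006")

```text
t: 10.55
eef_pos: [551.8, 334.5, 154.7]
tcp_rot: [-3.14, 0.002, 1.348]
ft_force: [0.2, -0.2, -1.4]
opening: 0.419
grip_force: 30.0
```

Call:
drive_tool(deltas="0 0 0 0;0 0 0 0;0 0 0 0;0 0 0 0")

```text
t: 10.88
eef_pos: [551.8, 332.3, 155.8]
tcp_rot: [-3.14, 0.001, 1.348]
ft_force: [0.3, -0.4, -0.8]
opening: 0.417
grip_force: 30.0
```

Call:
drive_tool(deltas=".033 .085 0 0;0 0 -.2 0;0 0 -.25 0;0 0 -.25 0;0 0 -.15 0;0 0 -.05 0;0 0 0 0;0 0 0 0")

```text
t: 11.55
eef_pos: [556.0, 341.9, 67.4]
tcp_rot: [3.141, -0.001, 1.349]
ft_force: [-0.1, 0.3, -0.4]
opening: 0.419
grip_force: 30.0
```

Call:
drive_tool(deltas="-.008 -.01 -.04 0;0 0 -.03 0;0 0 -.02 0;0 0 0 0")

```text
t: 11.88
eef_pos: [555.0, 340.9, 58.2]
tcp_rot: [3.141, -0.001, 1.349]
ft_force: [1.4, -1.0, 0.7]
opening: 0.42
grip_force: 30.0
```

Call:
drive_tool(deltas="0 0 -.005 0;0 0 -.005 0;0 0 0 0")

```text
t: 12.13
eef_pos: [555.1, 340.9, 58.0]
tcp_rot: [3.14, -0.001, 1.349]
ft_force: [-2.7, -1.7, 10.6]
opening: 0.422
grip_force: 30.0
```

Call:
drive_tool(deltas="0 0 0 0;0 0 0 0;0 0 0 0;0 0 0 0", gripper=0.35)

```text
t: 12.47
eef_pos: [554.6, 340.8, 56.5]
tcp_rot: [-3.141, 0.0, 1.349]
ft_force: [-0.5, -0.0, 1.2]
opening: 0.625
grip_force: 0.0
```

Call:
drive_tool(deltas="0 0 .05 0;0 0 .2 0;0 0 .3 0;0 0 .3 0;0 0 .1 0;0 0 0 0")

```text
t: 12.97
eef_pos: [555.6, 341.3, 154.7]
tcp_rot: [3.138, -0.003, 1.349]
ft_force: [0.4, 0.3, -0.2]
opening: 0.647
grip_force: 0.0
```

Call:
drive_tool(deltas="-.133 -.297 0 -.0388;-.133 -.297 0 -.0388;-.133 -.297 0 -.0388;-.133 -.297 0 -.0388;-.133 -.297 0 -.0388;-.133 -.297 0 -.0388;-.133 -.297 0 -.0388;-.133 -.297 0 -.0388;-.133 -.297 0 -.0388;-.133 -.297 0 -.0388", gripper=0.5)

```text
t: 13.8
eef_pos: [420.2, 42.7, 150.6]
tcp_rot: [-3.141, 0.002, 0.124]
ft_force: [1.8, -0.5, -0.0]
opening: 0.5
grip_force: 0.0
```

Call:
drive_tool(deltas="0 0 -.2 0;0 0 -.2 0;0 0 0 0;0 0 0 0")

```text
t: 14.13
eef_pos: [420.9, 43.8, 110.7]
tcp_rot: [-3.141, 0.004, 0.13]
ft_force: [-0.3, -0.2, 0.4]
opening: 0.502
grip_force: 0.0
```

Run:
```python
from h import *
p,d=env.read_camera("top"); q,d2=env.read_camera("side")
a=cv2.resize(p[180:255,170:260,::-1],None,fx=4.5,fy=4.5); b=cv2.resize(q[160:235,290:380,::-1],None,fx=4.5,fy=4.5)
cv2.imwrite("pics/m4.png",np.hstack([a,b])[:,:800])
s=env.state();print(s["eef_pos"],s["tcp_rot"],s["opening"])
```

```text
[421.78745767  44.06192424 111.85463511] [3.14156546e+00 4.63075311e-04 1.30659531e-01] 0.499468146560708
```

View pics/m4.png

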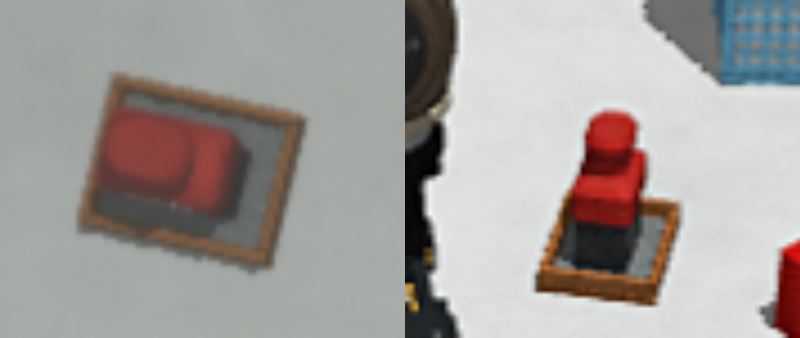

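The stamp stands upright inside the small tray in both views. Next is box A.

Call:
drive_tool(deltas=".005 0 -.2 0;0 0 -.2 0;0 0 -.2 0;0 0 -.09 0;0 0 0 0")

```text
t: 14.65
eef_pos: [421.9, 44.2, 41.8]
tcp_rot: [-3.141, 0.002, 0.131]
ft_force: [-0.1, -0.4, 0.4]
opening: 0.498
grip_force: 0.0
```

Call:
drive_tool(deltas="0 0 0 0;0 0 0 0;0 0 0 0;0 0 0 0;0 0 0 0;0 0 0 0", gripper=1)

```text
t: 15.15
eef_pos: [422.5, 43.8, 43.2]
tcp_rot: [3.141, -0.001, 0.13]
ft_force: [-0.9, -0.1, 7.8]
opening: 0.23
grip_force: 30.0
```

Call:
drive_tool(deltas="0 0 .05 0;0 0 .2 0;0 0 .3 0;0 0 .3 0;0 0 .2 0;0 0 0 0")

```text
t: 15.65
eef_pos: [423.4, 43.8, 151.3]
tcp_rot: [3.14, -0.006, 0.13]
ft_force: [0.9, 0.7, 0.7]
opening: 0.227
grip_force: 30.0
```

Call:
drive_tool(deltas=".143 -.19 0 .0012;.143 -.19 0 .0012;.143 -.19 0 .0012;.143 -.19 0 .0012;.143 -.19 0 .0012;.143 -.19 0 .0012;.143 -.19 0 .0012;.143 -.19 0 .0012;.143 -.19 0 .0012;.143 -.19 0 .0012")

```text
t: 16.48
eef_pos: [565.4, -147.2, 146.9]
tcp_rot: [-3.141, 0.001, 0.168]
ft_force: [0.5, 0.4, -0.3]
opening: 0.226
grip_force: 30.0
```

Call:
drive_tool(deltas="0 0 0 0;0 0 -.2 0;0 0 -.25 0;0 0 -.25 0;0 0 -.15 0;0 0 0 0;0 0 0 0")

```text
t: 17.07
eef_pos: [564.6, -145.7, 62.0]
tcp_rot: [-3.141, 0.002, 0.168]
ft_force: [-0.3, 0.4, 0.1]
opening: 0.229
grip_force: 30.0
```

Call:
drive_tool(deltas=".01 -.007 -.06 0;0 0 -.05 0;0 0 -.02 0;0 0 -.005 0;0 0 0 0;0 0 0 0")

```text
t: 17.57
eef_pos: [566.3, -146.9, 49.4]
tcp_rot: [3.141, -0.0, 0.168]
ft_force: [-0.2, -0.7, -0.3]
opening: 0.228
grip_force: 30.0
```

Call:
drive_tool(deltas="0 0 -.005 0;0 0 -.005 0;0 0 0 0;0 0 0 0")

```text
t: 17.9
eef_pos: [566.3, -147.0, 49.3]
tcp_rot: [3.141, -0.001, 0.168]
ft_force: [-4.1, 0.5, 10.9]
opening: 0.228
grip_force: 30.0
```

Call:
drive_tool(deltas="0 0 0 0;0 0 0 0;0 0 0 0;0 0 0 0", gripper=0.6)

```text
t: 18.23
eef_pos: [566.2, -146.9, 48.1]
tcp_rot: [3.142, 0.0, 0.168]
ft_force: [-0.3, -0.0, 0.4]
opening: 0.393
grip_force: 0.0
```

Call:
drive_tool(deltas="0 0 .05 0;0 0 .2 0;0 0 .3 0;0 0 .3 0;0 0 .1 0;0 0 0 0")

```text
t: 18.73
eef_pos: [567.2, -147.2, 145.9]
tcp_rot: [3.139, -0.004, 0.168]
ft_force: [-0.4, 0.2, -0.3]
opening: 0.401
grip_force: 0.0
```

Call:
drive_tool(deltas="-.128 .065 0 -.0066;-.128 .065 0 -.0066;-.128 .065 0 -.0066;-.128 .065 0 -.0066;-.128 .065 0 -.0066;-.128 .065 0 -.0066;-.128 .065 0 -.0066;-.128 .065 0 -.0066;-.128 .065 0 -.0066;-.128 .065 0 -.0066", gripper=0.5)

```text
t: 19.57
eef_pos: [437.0, -81.4, 142.0]
tcp_rot: [-3.141, 0.002, -0.041]
ft_force: [0.5, 0.1, -0.4]
opening: 0.498
grip_force: 0.0
```

Call:
drive_tool(deltas="0 0 -.2 0;0 0 -.2 0;0 0 0 0;0 0 0 0")

```text
t: 19.9
eef_pos: [437.5, -81.7, 102.1]
tcp_rot: [-3.141, 0.003, -0.04]
ft_force: [-0.1, 0.5, 0.8]
opening: 0.501
grip_force: 0.0
```

Run:
```python
from h import *
q,d2=env.read_camera("side")
cv2.imwrite("pics/m5.png",cv2.resize(q[230:400,230:430,::-1],None,fx=3,fy=3))
s=env.state();print(s["eef_pos"],s["tcp_rot"],s["opening"])
```

```text
[438.01135777 -81.82275761 102.85611738] [-3.14116661e+00  1.67995256e-03 -3.97227784e-02] 0.5022638365551994
```

View pics/m5.png

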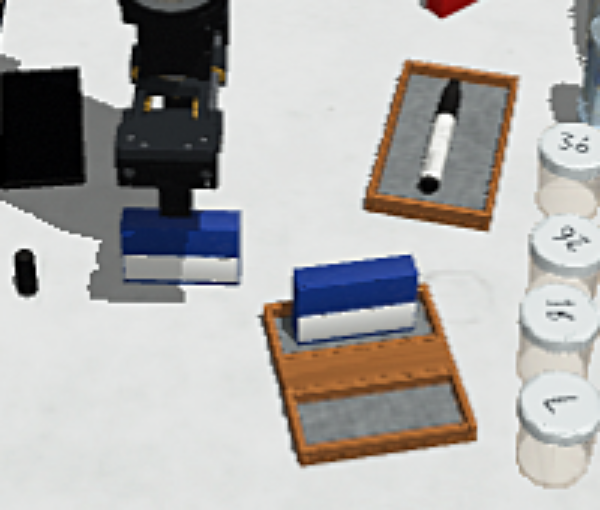

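Box A stands upright in the left bay at crop (355,300). The gripper is above box B at crop (180,245).

Call:
drive_tool(deltas="0 0 -.2 0;0 0 -.2 0;0 0 -.15 0;0 0 -.05 0;0 0 0 0")

```text
t: 20.37
eef_pos: [438.1, -81.9, 42.8]
tcp_rot: [-3.141, 0.001, -0.04]
ft_force: [0.1, -0.6, 0.2]
opening: 0.501
grip_force: 0.0
```

Call:
drive_tool(deltas="0 0 0 0;0 0 0 0;0 0 0 0;0 0 0 0;0 0 0 0;0 0 0 0", gripper=1)

```text
t: 20.87
eef_pos: [438.5, -82.0, 43.7]
tcp_rot: [3.141, -0.001, -0.04]
ft_force: [-1.0, -0.5, 7.7]
opening: 0.236
grip_force: 30.0
```

Call:
drive_tool(deltas="0 0 .05 0;0 0 .2 0;0 0 .3 0;0 0 .3 0;0 0 .2 0;0 0 .1 0;0 0 0 0")

```text
t: 21.45
eef_pos: [438.9, -82.1, 160.5]
tcp_rot: [3.14, -0.004, -0.04]
ft_force: [-0.3, -0.3, -0.0]
opening: 0.229
grip_force: 30.0
```

Call:
drive_tool(deltas=".142 -.149 0 .0067;.142 -.149 0 .0067;.142 -.149 0 .0067;.142 -.149 0 .0067;.142 -.149 0 .0067;.142 -.149 0 .0067;.142 -.149 0 .0067;.142 -.149 0 .0067;.142 -.149 0 .0067;.142 -.149 0 .0067")

```text
t: 22.28
eef_pos: [580.4, -231.5, 156.9]
tcp_rot: [-3.141, 0.001, 0.172]
ft_force: [-2.2, 0.9, -0.9]
opening: 0.228
grip_force: 30.0
```

Call:
drive_tool(deltas="0 0 0 0;0 0 0 0;0 0 -.15 0;0 0 0 0;0 0 0 0")

```text
t: 22.7
eef_pos: [579.3, -230.0, 142.4]
tcp_rot: [-3.14, 0.002, 0.171]
ft_force: [-0.6, -0.1, -0.5]
opening: 0.232
grip_force: 30.0
```

Call:
drive_tool(deltas=".005 -.012 -.2 0;0 0 -.25 0;0 0 -.25 0;0 0 -.12 0;0 0 -.06 0;0 0 -.03 0;0 0 0 0;0 0 0 0")

```text
t: 23.37
eef_pos: [581.2, -232.2, 53.3]
tcp_rot: [3.141, -0.001, 0.171]
ft_force: [-0.3, -0.4, -0.4]
opening: 0.229
grip_force: 30.0
```

Call:
drive_tool(deltas="-.008 .008 -.03 0;0 0 -.01 0;0 0 -.005 0;0 0 0 0;0 0 0 0")

```text
t: 23.78
eef_pos: [580.4, -231.5, 49.8]
tcp_rot: [3.14, -0.002, 0.171]
ft_force: [-2.7, 1.6, 14.3]
opening: 0.228
grip_force: 30.0
```

Call:
drive_tool(deltas="0 0 0 0;0 0 0 0;0 0 0 0;0 0 0 0", gripper=0.6)

```text
t: 24.12
eef_pos: [579.9, -231.3, 47.7]
tcp_rot: [3.141, -0.0, 0.171]
ft_force: [-0.5, -0.4, 0.7]
opening: 0.392
grip_force: 0.0
```

Call:
drive_tool(deltas="0 0 .05 0;0 0 .2 0;0 0 .4 0;0 0 .4 0;0 0 .4 0;0 0 .2 0;0 0 0 0")

```text
t: 24.7
eef_pos: [581.3, -231.9, 218.2]
tcp_rot: [3.137, -0.007, 0.171]
ft_force: [0.0, -0.4, 0.1]
opening: 0.4
grip_force: 0.0
```

Call:
drive_tool(deltas="-.2 .3 0 0;-.2 .3 0 0;-.2 .3 0 0;-.2 .3 0 0;-.1 .3 0 0;0 .2 0 0;0 0 0 0;0 0 0 0")

```text
t: 25.37
eef_pos: [489.8, -60.7, 212.5]
tcp_rot: [3.142, 0.0, 0.173]
ft_force: [0.7, 0.9, -0.3]
opening: 0.4
grip_force: 0.0
```

Run:
```python
from h import *
p,D=env.read_camera("top"); q,d2=env.read_camera("side")
cv2.imwrite("pics/f_top.png",p[...,::-1]); cv2.imwrite("pics/f_side.png",cv2.resize(q[150:400,220:440,::-1],None,fx=2.4,fy=2.4))
C=cloud("top",D)
for n,(x0,x1,y0,y1),lo,hi in(("stamp",(183,245,190,245),25,110),("A",(412,455,172,248),30,80),("B",(456,500,172,248),30,80),("cup",(200,240,300,340),50,80)):
    m=np.zeros(D.shape,bool);m[y0:y1,x0:x1]=1
    m&=(D>500)&(C[...,2]>lo)&(C[...,2]<hi);r=C[m];print(n,len(r),rect(r[:,:2]),np.percentile(r[:,2],[5,50,95]).round())
```

```text
stamp 587 (array([554.4, 342.8]), array([61. , 40.9]), 77.3) [ 53.  71. 100.]
A 6 (array([ 610.4, -145. ]), array([6. , 2.9]), 87.3) [62. 64. 66.]
B 221 (array([ 607.2, -225.4]), array([33.5, 25.1]), 13.0) [39. 64. 68.]
cup 629 (array([337.2, 307.7]), array([57., 56.]), -89.2) [60. 64. 67.]
```

View pics/f_top.png

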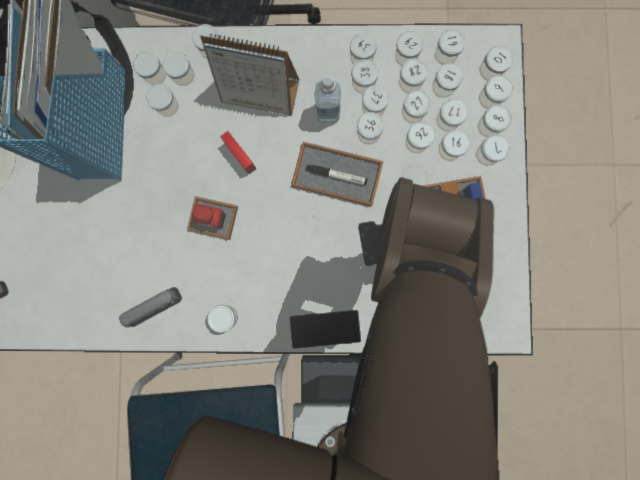

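View pics/f_side.png

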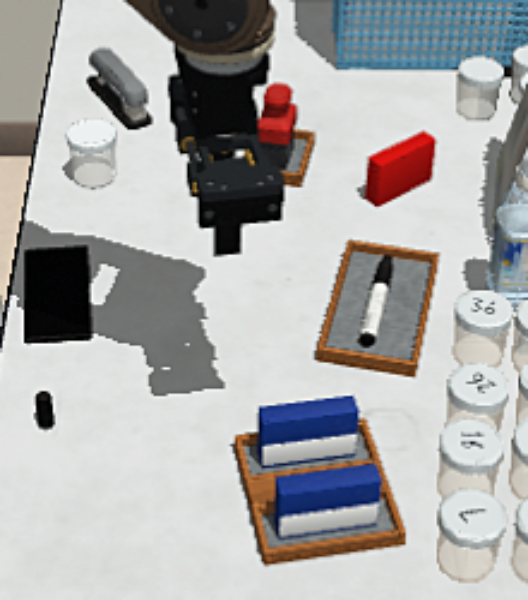

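Both boxes stand in their bays (crop (308,430) and (328,500)). The marker and stamp are in their trays, the cup hasn't moved, and the arm is clear of everything.

```bash
python3 -c "
from cell import env
print(env.job_done())"
```

```text
the job is handed in; nothing more can be done
None
```

Job handed in at about 25 s: the marker, stamp and both blue card boxes are in their trays as asked, the cup and red look-alike were left untouched, and no verdict was returned.

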